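# Lay out the gland parts for a hydraulic hammer rebuild

### The arm

A 7-joint arm with a two-finger parallel gripper is mounted at the origin on the work surface. World frame = base frame: x ahead of the robot, y to its left, z up, the work surface at z = 0. Lengths are in m, angles in rad, forces in N, time in s.
With the tool pointing down it reaches from about 0.425 to 0.875 m from the base axis. Payload 8.4 kg.
Tool frame: the origin (TCP) lies at the very end of the fingers, on their centre line; the grasp point (between the pads) lies 19 mm behind it (robot.grip_point_offset is the distance from the TCP to the grasp point, in m); z points along the fingers, y is the line along which they close (so a half turn about z gives the same grasp; the last joint's range is limited). The gripper opens to 85 mm and grips with 20 to 120 N. Pads are 22 mm wide; open, the fingers measure 114 mm over their backs; the gripper's body (76 mm by 85 mm) begins 54 mm behind the grasp point. The pads swing forward as they close: fully open they stand 13 mm farther back than shut.
Start: joints at [1.164, 0.333, 0.04, 1.465, -0.013, 1.343, -0.059], TCP at [0.197, -0.619, 0.231] pointing down, gripper open.
Joint ranges: [-2.58, 2.58], [-0.38, 2.09], [-1.3, 1.39], [0.25, 2.4], [-1.5, 4.64], [0.08, 2.09], [-2.65, 2.65]. Speed limits (rad/s): [2.22, 2.22, 2.79, 2.79, 3.14, 3.14, 3.14].

### API

Orientations are given as a unit quaternion [w, x, y, z].
In Python, from station import robot gives the robot as it stands.
- The arm moves only by the shell command python3 -m handwheel 'ROWS' [OPENING] [FORCE]. ROWS is JSON, a list of rows, each a list of 4 numbers: the shift along the tool's x, y, z in mm, then the turn about the tool's z in degrees. In form: [[dx, dy, dz, spin], ...]. A call has 1 to 10 rows; each row is the pose to reach, as a shift and turn from the pose commanded when the call began, along the tool's axes at that moment; what a row does not reach only later rows make up. A row lasts 1/10 s, in which the tool goes at most 50 mm and 8.59 degrees, less where a joint would pass 70% of its speed; a pose out of reach is approached as far as the arm can. A call with a gripper value outside its range is refused whole. OPENING is the opening, from 0 (shut) to 1 (fully open), set as the call begins (- or left out, the last holds). The fingers move at their own pace and stop on an object; FORCE is the grip in N (left out, the last holds). Time passes only in rows, so rows that repeat a pose let the fingers close. It gives the time, the measured TCP pose, the force, the opening and the grip force at its end, in the units of the state.
- robot.get_state(): the state, without advancing time (a new reading comes with each control period).
- robot.camera(name): name is "side" or "top" or "wrist"; returns a dict with "frame" (480x640x3 uint8, red, green, blue), "vertical_fov" (degrees; the focal length in pixels is half the picture's height over the tangent of half this angle, whatever the lens; pixels are square), "cx", "cy" (the principal point, pixels), "R" (3x3) and "t" (3): a world point X has camera coordinates R X + t; the wrist camera has in their place "hand_eye" (4x4, takes a point from camera to tool coordinates, whose origin is the TCP and whose axes are the flange's). Camera axes: x right, y down, z forward; pixel columns grow to the right and rows downward; lengths in m; the calibration is good to about 2 mm. The wrist camera is an equidistant fisheye: a pixel r from the principal point sees the ray r / f radians off the axis. A picture is of the moment at which its call begins: read the wrist's pose just before it. There is no depth.
- robot.finish_job(): hands the job in; it is judged then, once.
The state is a dict: "time": time; "qpos": joint angles; "qvel": joint speeds; "joint_efforts": joint torques, N m; "position": TCP position; "orientation": TCP orientation; "force": force on the tool from outside, world axes, zero at the start; "wrist_torque": the same for the moment, N m; "width": finger opening in m; "gripper_force": force on a finger pad.
Only numpy, scipy, OpenCV 4.12 (cv2) and the standard library are available. Lean on these libraries where they do the work, as an engineer would, in place of code of your own. Each camera call takes 0.05 s, during which the arm holds its last target. There are 200 camera calls.

### The job

Lay out the parts for the valve rebuild: set the flange, hub up, in the middle of the wooden packing block and put the bronze bush centred on top of the flange's hub; stand the plunger in the middle of the cradle, midway between its two wooden bearers; and lay the larger of the two loose hex nuts flat on the bench straight in front of the valve body's port, in line with it and one to two finger-widths away. Leave the smaller nut and the spray can where they are.

Things in the scene. Friction and masses are not known exactly. Their poses are not given: they have to be found in the camera images.
- packing_block: Brown hardwood block 110 x 110 mm, 40 mm high, fixed to the bench. Origin: centre of its underside; z up, x and y along its sides.
- valve_body: Green-painted valve block, fixed: 90 mm along its x, 100 mm along its y, 60 mm high (low fittings on top reach 72 mm). A round steel port, 40 mm in diameter, sticks 15 mm out of the middle of its -x face, its axis 32 mm above the bench; its end lies 60 mm from the origin along -x. In front of the port means further along -x. Origin: centre of the underside; z up.
- cradle: Fixed cradle: dark steel base plate 100 mm (x) by 150 mm (y), 10 mm thick, with two pale wooden bearers along its x edges, each 100 mm long, 30 mm wide, their tops 55 mm above the bench, centred at y = +60 and -60 mm, so that 90 mm lies free between them. Origin: underside of the plate, in the middle between the bearers; z up.
- flange: Loose steel gland flange, 0.5 to 0.75 kg: plate 84 mm in diameter, 12 mm thick, with a round hub 50 mm in diameter rising to 40 mm above its underside, with a bore 36 mm wide open at the top. Lies hub up. Origin: centre of the underside; z up along the hub.
- bush: Loose bronze bush (plain tube), 46 mm outside, 33 mm inside diameter, 32 mm high, standing on end, about 0.2 kg. Origin: centre of the underside; z along its axis.
- plunger: Loose steel plunger standing upright, 80 mm tall, about 0.4 kg: foot 36 mm in diameter and 18 mm high, above it a plain round shank 28 mm in diameter up to 74 mm, then a chamfer. Origin: centre of the underside; z up its axis.
- big_nut: The larger loose dark steel hex nut, lying flat: 46 mm across flats, 53 mm across corners, 24 mm high, about 0.22 kg. Origin: centre of the underside; z up; its x axis is normal to a pair of flats (further flats every 60 degrees).
- small_nut: The smaller loose hex nut, lying flat: 30 mm across flats, 16 mm high. Not to be moved. Origin: centre of the underside.
- spray_can: Loose white spray can standing at the side of the work area, 52 mm in diameter, 160 mm high. Not to be moved. Origin: centre of the underside; z up.

How it is judged:
By the outcome, as a careful person would: the job done as asked, in the order asked, and still so for the second after the job is handed in, with the robot touching nothing.
It also fails if it takes over 120 s, if anything falls off the work surface, if the arm or the gripper's body presses on something with over 40 N, if the wrist force passes 120 N, or if a joint passes its speed limit or range.

## Working session

There is one attempt and no reset: what is moved stays moved. The work goes in short steps, Python scripts to look and compute and a shell command to move; the robot and the scene stay as the last step left them, time stands still between calls to the robot, and variables do not carry over. Pictures are saved under pics/ and viewed, at most 16 in all, crops included, and the job is handed in when it is done.

```bash
mkdir -p pics
python3 - <<'E'
from station import robot
import cv2,json
s=robot.get_state();print({k:(s[k] if not hasattr(s[k],'round') else s[k]) for k in('time','position','orientation','width','force')},robot.grip_point_offset)
for n in("side","top","wrist"):
    c=robot.camera(n);cv2.imwrite(f"pics/{n}0.png",c["frame"][:,:,::-1])
    print(n,{k:v for k,v in c.items() if k!="frame"})
E
```

```text
{'time': 0.0, 'position': array([ 0.19677534, -0.61902443,  0.23044658]), 'orientation': array([-7.78129503e-04,  9.88178708e-01,  1.53304316e-01, -1.51783170e-04]), 'width': 0.08537870117493059, 'force': array([-0.12878985, -0.23930784, -0.04783049])} 0.0187
side {'vertical_fov': 49.853053296609644, 'cx': 317.76633176792734, 'cy': 252.49601081890074, 'R': array([[-9.96464100e-01, -8.40153942e-02, -8.43375220e-04],
       [-5.41306277e-02,  6.49628298e-01, -7.58322457e-01],
       [ 6.42586406e-02, -7.55595452e-01, -6.51879084e-01]]), 't': array([0.54954575, 0.09991316, 1.10209524])}
top {'vertical_fov': 42.06128712785247, 'cx': 319.93110076299035, 'cy': 239.81609355479, 'R': array([[ 0.01390708, -0.99985274, -0.01005491],
       [-0.98450686, -0.01193437, -0.17493946],
       [ 0.1747937 ,  0.01233203, -0.98452785]]), 't': array([-0.08296621,  0.5443014 ,  1.3790561 ])}
wrist {'vertical_fov': 65.70646984690485, 'cx': 318.63677350232786, 'cy': 240.72911120195303, 'hand_eye': array([[ 2.24847078e-04, -9.60007973e-01, -2.79972573e-01,
         7.08214345e-02],
       [ 9.99999646e-01,  4.42770210e-04, -7.15126956e-04,
        -5.61188128e-05],
       [ 8.10491094e-04, -2.79972313e-01,  9.60007733e-01,
        -1.42998542e-01],
       [ 0.00000000e+00,  0.00000000e+00,  0.00000000e+00,
         1.00000000e+00]])}
```

View pics/top0.png

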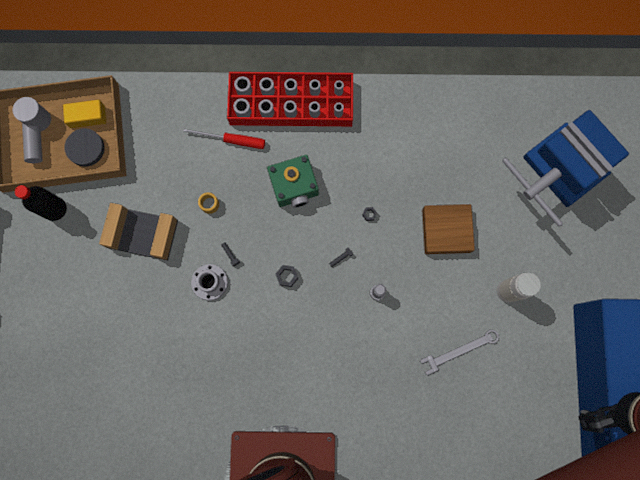

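View pics/side0.png

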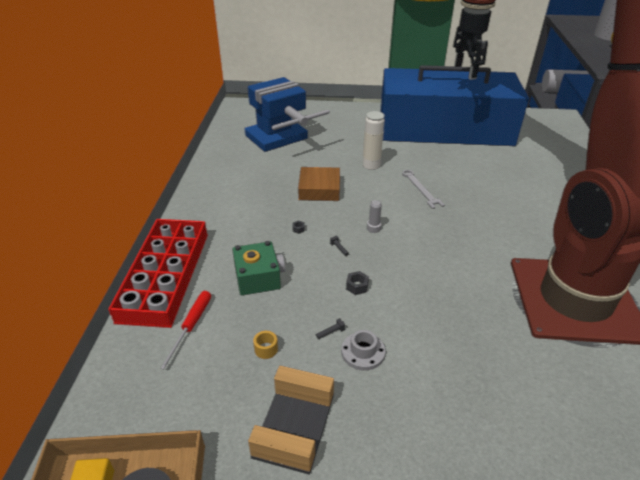

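The top view shows the flange (210,282), bush (208,202), big nut (288,276), small nut (370,214), plunger (378,292), block (448,230), cradle (138,232), valve (293,180) with its port toward (300,203), and can (525,285). The side view shows the flange at (364,346), bush (265,344), big nut (357,283), plunger (375,216), block (320,183) and cradle (293,420).

```bash
cat > h.py <<'E'
import numpy as np,cv2
from scipy.spatial.transform import Rotation as Ro
from station import robot
def pose(s=None):
    s=s or robot.get_state();q=s["orientation"]
    return np.array(s["position"]),Ro.from_quat([q[1],q[2],q[3],q[0]]).as_matrix()
def ray(c,uv,P=None):
    f=240/np.tan(np.radians(c["vertical_fov"]/2));d=np.array([uv[0]-c["cx"],uv[1]-c["cy"]])/f
    if "hand_eye" in c:
        r=np.linalg.norm(d);v=np.r_[d/r*np.sin(r),np.cos(r)] if r else np.array([0,0,1.])
        p,R=P;H=c["hand_eye"];return p+R@H[:3,3],R@H[:3,:3]@v
    v=np.r_[d,1];v/=np.linalg.norm(v);return -c["R"].T@c["t"],c["R"].T@v
def plane(r,z): o,d=r;return o+d*(z-o[2])/d[2]
def tri(*rs):
    A=sum(np.eye(3)-np.outer(d,d) for o,d in rs);b=sum((np.eye(3)-np.outer(d,d))@o for o,d in rs)
    X=np.linalg.solve(A,b);return X,max(np.linalg.norm((np.eye(3)-np.outer(d,d))@(X-o)) for o,d in rs)
def proj(c,X,P=None):
    f=240/np.tan(np.radians(c["vertical_fov"]/2))
    if "hand_eye" in c:
        p,R=P;H=c["hand_eye"];v=H[:3,:3].T@(R.T@(np.array(X)-p)-H[:3,3])
        n=np.linalg.norm(v[:2]);return np.array([c["cx"],c["cy"]])+f*np.arctan2(n,v[2])*v[:2]/n
    v=c["R"]@np.array(X)+c["t"];return np.array([c["cx"],c["cy"]])+f*v[:2]/v[2]
def look(name=None):
    P=pose();c=robot.camera("wrist")
    if name: cv2.imwrite(f"pics/{name}.png",c["frame"][:,:,::-1])
    return c,P
def yaw():
    _,R=pose();return np.degrees(np.arctan2(R[1,1],R[0,1]))   # world angle of finger-closing line
def go(x,y,z=None,ang=None):
    """shift in mm along tool axes to put the TCP at x,y,z; spin to set the closing line to world angle ang (mod 180)"""
    p,R=pose();t=np.array([x,y,p[2] if z is None else z]);d=R.T@(t-p)*1000
    sp=0 if ang is None else -((ang-yaw()+90)%180-90)
    s=robot.get_state();print("go",d.round(1),"spin",round(sp,1),"| q7",np.round(s["qpos"][6],2),"yaw",round(yaw(),1),"t",round(s["time"],1))
E
python3 - <<'E'
from h import *
t=robot.camera("top");s=robot.camera("side")
T=dict(flange=((209,279),(364,340)),bush=((208,202),(265,338)),big=((288,276),(357,280)),small=((370,214),(299,226)),plunger=((377,290),(376,204)),can=((528,285),(375,117)),block=((447.5,229),(320,177)),)
for k,(a,b) in T.items():
    X,e=tri(ray(t,a),ray(s,b));print(k,X.round(3),round(e,4),"reach",np.hypot(*X[:2]).round(3))
for k,u in dict(valve=(291,180),port=(300,202),cr1=(115,228),cr2=(162,236)).items():print(k,plane(ray(t,u),.06 if k=="valve" else .032 if k=="port" else .055).round(3))
go(.5,.2,.25,0)
E
```

```text
flange [0.451 0.177 0.034] 0.0024 reach 0.485
bush [0.635 0.187 0.033] 0.0008 reach 0.662
big [ 0.465 -0.003  0.017] 0.0006 reach 0.466
small [ 0.615 -0.193  0.01 ] 0.0005 reach 0.644
plunger [ 0.429 -0.203  0.079] 0.0001 reach 0.475
can [ 0.437 -0.511  0.153] 0.0002 reach 0.672
block [ 0.576 -0.368  0.043] 0.0008 reach 0.683
valve [ 0.682 -0.007  0.06 ]
port [ 0.637 -0.028  0.032]
cr1 [0.566 0.393 0.055]
cr2 [0.548 0.285 0.055]
go [ 537.1 -688.9  -18.6] spin -72.4 | q7 -0.06 yaw -72.4 t 0.2
```

Run:
```python
from h import *
go(.55,-.36,.23)
```

```text
go [ 415.1 -140.1    1. ] spin 0 | q7 -0.06 yaw -72.4 t 0.2
```

```bash
python3 -m handwheel '[[45,-15,0,0],[90,-30,0,0],[135,-45,0,0],[180,-60,0,0],[225,-75,0,0],[270,-90,0,0],[315,-105,0,0],[360,-120,0,0],[415,-140,0,0],[415,-140,0,0]]' 1 && python3 -m handwheel '[[0,0,0,0],[0,0,0,0]]'
python3 - <<'E'
from h import *
c,P=look("block1")
print(P[0],[proj(c,(.576,-.368,.04),P).round()])
go(.48,.14,.23)
E
```

```text
time: 1.25
position: [0.5553, -0.3534, 0.2309]
orientation: [-0.002, 0.987, 0.158, 0.001]
force: [-1.1, 1.0, -0.1]
width: 0.0855
gripper_force: 0.0
time: 1.45
position: [0.549, -0.3614, 0.2311]
orientation: [0.0, 0.988, 0.153, -0.001]
force: [0.1, -0.2, -0.4]
width: 0.0851
gripper_force: 0.0
[ 0.54899253 -0.36143649  0.23111515] [array([335., 187.])]
go [  85.6 -499.5    0.9] spin 0 | q7 -0.8 yaw -72.5 t 1.5
```

View pics/block1.png

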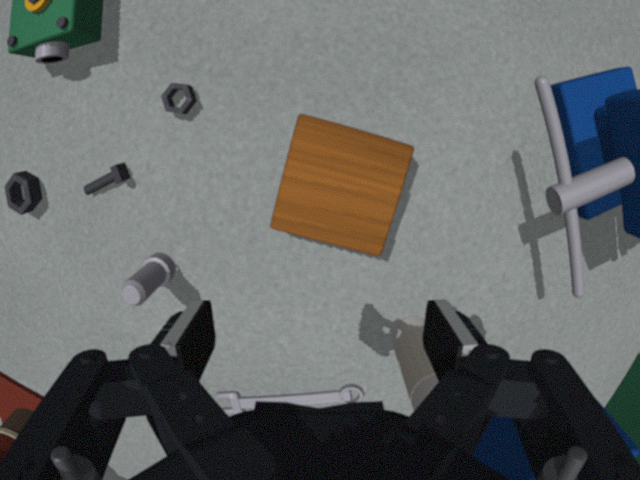

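The block's top corners lie at about (300,115), (413,149), (381,252) and (273,227). The port is at top left (51,52), the small nut at (180,98) and the plunger at (148,278).

```bash
python3 -m handwheel '[[8,-50,0,0],[16,-100,0,0],[24,-150,0,0],[32,-200,0,0],[40,-250,0,0],[48,-300,0,0],[56,-350,0,0],[64,-400,0,0],[72,-450,0,0],[80,-500,0,0]]' >/dev/null&& python3 -m handwheel '[[0,0,0,0],[0,0,0,0],[0,0,0,0]]'
python3 - <<'E'
from h import *
im=cv2.imread("pics/block1.png");hs=cv2.cvtColor(im,cv2.COLOR_BGR2HSV)
m=cv2.inRange(hs,(5,120,110),(20,255,255));cs,_=cv2.findContours(m,0,2)
k=max(cs,key=cv2.contourArea);b=cv2.boxPoints(cv2.minAreaRect(k));print(b.round(1).tolist())
P=(np.array([ 0.54899253,-0.36143649,0.23111515]),Ro.from_quat([.988,.153,-.001,0]).as_matrix())
c,P1=look("fl1")
W=np.array([plane(ray(c,u,P),.04) for u in b]);print(W.round(4).tolist(),np.linalg.norm(np.diff(W[[0,1,2,3,0]],axis=0),axis=1).round(4),W.mean(0).round(4))
t=robot.camera("top");print("h",tri(ray(c,b.mean(0),P),ray(t,(447.5,229)))[0])
print("flange",P1[0],proj(c,(.451,.177,.04),P1),"bush",proj(c,(.635,.187,.032),P1))
E
```

```text
time: 2.8
position: [0.4762, 0.1318, 0.2313]
orientation: [0.0, 0.988, 0.152, 0.0]
force: [0.7, -0.7, -0.0]
width: 0.0851
gripper_force: 0.0
[[268.1000061035156, 226.5], [298.8999938964844, 113.4000015258789], [413.5, 144.6999969482422], [382.70001220703125, 257.70001220703125]]
[[0.5221, -0.3201, 0.04], [0.6296, -0.3172, 0.04], [0.6358, -0.4239, 0.04], [0.5256, -0.433, 0.04]] [0.1076 0.1069 0.1107 0.1129] [ 0.5783 -0.3735  0.04  ]
h [ 0.57771163 -0.37263644  0.02702865]
flange [0.47616077 0.13180322 0.23134531] [264.44758915 223.99079795] bush [313.29380599  32.39301314]
```

View pics/fl1.png

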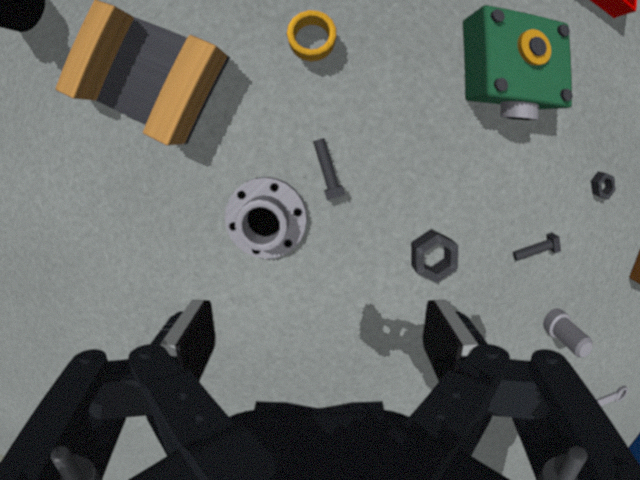

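The picture shows the flange hub top at (264,222), the bush rim at (312,34) and the big nut at (435,254). The port face is at (519,112), and the bearer tops are at about (57,92)-(100,2)-(132,12)-(97,98) and (190,37)-(227,57)-(182,143)-(145,130).

Run:
```python
from h import *
c,P=look();t=robot.camera("top");s=robot.camera("side")
T=dict(flange=((264,222),(209,279),.04),bush=((312,33.5),(208,202),.032),nut=((434.5,254),(288,276),.024))
for k,(a,b,z) in T.items():print(k,plane(ray(c,a,P),z).round(4),plane(ray(t,b),z).round(4),tri(ray(c,a,P),ray(t,b))[0].round(4))
for q in [(57,92),(100,2),(132,12),(97,98),(190,37),(227,57),(182,143),(145,130)]:print("bearer",plane(ray(c,q,P),.055).round(4))
for n,cam,z in(("top",t,.04),("side",s,.04)):
    hs=cv2.cvtColor(cam["frame"],cv2.COLOR_RGB2HSV);m=cv2.inRange(hs,(5,110,80),(20,255,255));cs,_=cv2.findContours(m,0,2)
    x,y=proj(cam,(.577,-.371,.04))
    for k in cs:
        if cv2.contourArea(k)>300 and cv2.pointPolygonTest(k,(float(x),float(y)),False)>0:
            b=cv2.boxPoints(cv2.minAreaRect(k));print(n,b.round(1).tolist(),[plane(ray(cam,u),z)[:2].round(3).tolist() for u in b])
# refine ring centres: hub inside circle
g=cv2.cvtColor(c["frame"],cv2.COLOR_RGB2GRAY)
m=cv2.inRange(g[170:275,210:320],0,45);cs,_=cv2.findContours(m,0,2);k=max(cs,key=cv2.contourArea);print("bore",cv2.minEnclosingCircle(k))
```

```text
flange [0.4527 0.1782 0.04  ] [0.453  0.1755 0.04  ] [0.4528 0.177  0.0387]
bush [0.6336 0.188  0.032 ] [0.6348 0.1875 0.032 ] [0.6362 0.189  0.0239]
nut [0.4683 0.0051 0.024 ] [ 0.4641 -0.0033  0.024 ] [ 0.4654 -0.0019  0.0082]
bearer [0.5247 0.424  0.055 ]
bearer [0.6218 0.4008 0.055 ]
bearer [0.6146 0.3582 0.055 ]
bearer [0.5267 0.3697 0.055 ]
bearer [0.5992 0.2897 0.055 ]
bearer [0.5883 0.2501 0.055 ]
bearer [0.5047 0.2684 0.055 ]
bearer [0.5077 0.308  0.055 ]
top [[423.5, 206.10000610351562], [471.29998779296875, 203.60000610351562], [473.70001220703125, 250.1999969482422], [425.8999938964844, 252.6999969482422]] [[0.629, -0.314], [0.636, -0.425], [0.527, -0.428], [0.52, -0.318]]
side [[299.0, 167.0], [338.0, 167.0], [338.0, 199.0], [299.0, 199.0]] [[0.639, -0.419], [0.531, -0.428], [0.523, -0.273], [0.622, -0.265]]
bore ((53.5, 50.5), 16.80783462524414)
```

Run:
```python
from h import *
go(.453,.177,.10)
```

```text
go [ -8.7 -48.8 131.3] spin 0 | q7 -1.65 yaw -72.5 t 3.0
```

```bash
python3 -m handwheel '[[-9,-49,0,0],[-9,-49,45,0],[-9,-49,90,0],[-9,-49,131,0],[-9,-49,131,0],[-9,-49,131,0]]' >/dev/null
python3 - <<'E'
from h import *
c,P=look("fl2");print(P[0],proj(c,(.453,.177,.04),P))
E
```

```text
[0.45239626 0.17805847 0.10101716] [321.10065069 258.94234277]
```

View pics/fl2.png

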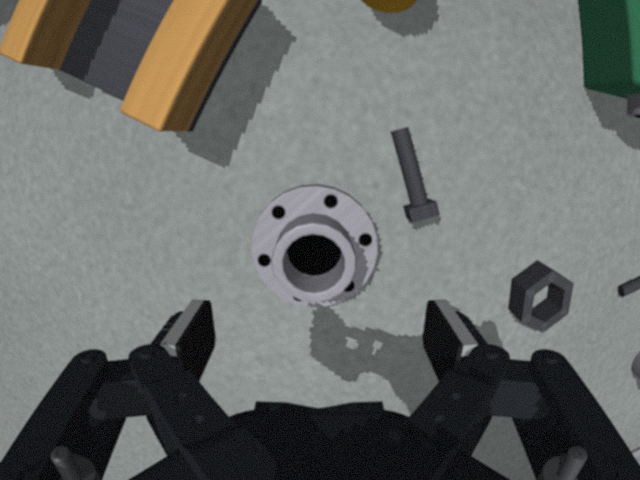

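The close view shows the hub rim spanning x 273–355 and y 222–303, so its centre is about (314,262). The fingers' midpoint is at x = 320.

Run:
```python
from h import *
c,P=look();X=plane(ray(c,(314,262),P),.04);print(X,plane(ray(c,(273,262),P),.04)-plane(ray(c,(355,262),P),.04))
go(X[0],X[1],.014)
```

```text
[0.45069898 0.18069216 0.04      ] [-0.01464215  0.04594163  0.        ]
go [-2.6 -2.9 88.7] spin 0 | q7 -1.82 yaw -72.4 t 3.8
```

```bash
python3 -m handwheel '[[-2,-3,0,0],[-2,-3,40,0],[-2,-3,70,0],[-2,-3,87,0],[-2,-3,87,0],[-2,-3,87,0]]'; python3 -m handwheel '[[0,0,0,0],[0,0,0,0],[0,0,0,0],[0,0,0,0],[0,0,0,0],[0,0,0,0],[0,0,0,0],[0,0,0,0]]' 0 60
```

```text
time: 4.35
position: [0.4502, 0.1809, 0.0146]
orientation: [-0.0, 0.988, 0.153, 0.001]
force: [0.0, 0.1, 0.4]
width: 0.0855
gripper_force: 0.0
time: 5.15
position: [0.4503, 0.1807, 0.0149]
orientation: [0.0, 0.988, 0.153, 0.001]
force: [-3.8, -1.1, 14.8]
width: 0.0487
gripper_force: 59.9
```

```bash
python3 -m handwheel '[[0,0,-10,0],[0,0,-40,0],[0,0,-80,0],[0,0,-125,0],[0,0,-125,0],[0,0,-125,0]]'
python3 - <<'E'
from h import *
go(.578,-.372)
E
```

```text
time: 5.75
position: [0.4495, 0.1802, 0.1389]
orientation: [0.0, 0.988, 0.153, 0.001]
force: [-0.1, -0.1, -6.3]
width: 0.0486
gripper_force: 64.5
go [-4.470e+01  5.652e+02  3.000e-01] spin 0 | q7 -1.8 yaw -72.4 t 5.8
```

```bash
python3 -m handwheel '[[-2,25,0,0],[-5,60,0,0],[-8,100,0,0],[-11,140,0,0],[-14,180,0,0],[-17,220,0,0],[-20,260,0,0],[-24,300,0,0],[-27,340,0,0],[-30,380,0,0]]'>/dev/null; python3 -m handwheel '[[-3,40,0,0],[-6,80,0,0],[-9,120,0,0],[-12,155,0,0],[-15,180,0,0],[-15,185,0,0],[-15,185,0,0],[-15,185,0,0],[-15,185,0,0]]'
python3 - <<'E'
from h import *
c,P=look("bl2");print(P[0],proj(c,(.578,-.372,.04),P))
for d in((55,55),(55,-55),(-55,55),(-55,-55)):print(proj(c,(.578+d[0]/1e3,-.372+d[1]/1e3,.04),P).round())
go(.578,-.372)
E
```

```text
time: 7.65
position: [0.5778, -0.3698, 0.1376]
orientation: [-0.001, 0.988, 0.154, -0.0]
force: [0.3, 0.6, -6.2]
width: 0.0485
gripper_force: 64.7
[ 0.57776337 -0.3697803   0.13759185] [322.45633938 242.23244531]
[267. 139.]
[426. 191.]
[226. 289.]
[370. 331.]
go [-0.5  1.9 -0. ] spin 0 | q7 -0.83 yaw -72.3 t 7.7
```

View pics/bl2.png

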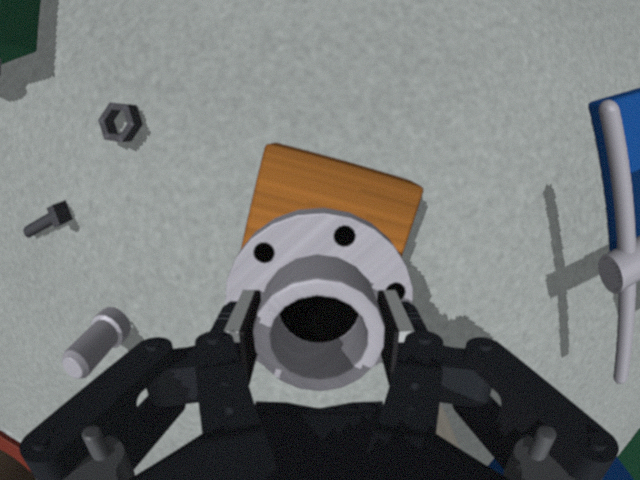

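The picture shows the block's far corners at (266,144) and (422,187). The hub rim in the hand is centred at about (320,334).

Run:
```python
from h import *
c,P=look()
a=plane(ray(c,(266,144),P),.04)[:2];b=plane(ray(c,(422,187.),P),.04)[:2]
u=(a-b)/np.linalg.norm(a-b);n=np.array([-u[1],u[0]]);print(a,b,np.linalg.norm(a-b),np.degrees(np.arctan2(-u[0],u[1])))
m=(a+b)/2+n*.055;print("block",m)
h=plane(ray(c,(320,334),P),P[0][2]+.0251);print("hub",h,P[0],"h radius",np.linalg.norm(plane(ray(c,(320,279),P),h[2])-plane(ray(c,(320,390),P),h[2])))
go(P[0][0]+.578-h[0],P[0][1]-.372-h[1],.057)
```

```text
[ 0.62985232 -0.3174318 ] [ 0.63504589 -0.42405119] 0.10674580492252074 2.788748184555836
block [ 0.57751424 -0.37341744]
hub [ 0.57894781 -0.37015769  0.16309744] [ 0.57788021 -0.37009512  0.13799744] h radius 0.04839198726587231
go [-1.4  1.1 81.3] spin 0 | q7 -0.83 yaw -72.3 t 7.8
```

```bash
python3 -m handwheel '[[-2,2,0,0],[-2,2,30,0],[-2,2,55,0],[-2,2,72,0],[-2,2,79,0],[-2,2,82,0],[-2,2,82,0],[-2,2,82,0]]'
```

```text
time: 8.55
position: [0.5772, -0.3746, 0.0577]
orientation: [0.001, 0.988, 0.153, 0.001]
force: [1.3, -0.2, -6.1]
width: 0.0484
gripper_force: 64.7
```

```bash
python3 -m handwheel '[[0,0,1,0],[0,0,2,0],[0,0,2.5,0],[0,0,2.5,0],[0,0,2.5,0]]'
```

```text
time: 9.05
position: [0.5769, -0.3745, 0.0552]
orientation: [0.0, 0.988, 0.153, 0.001]
force: [-3.7, 1.4, 6.2]
width: 0.0486
gripper_force: 65.7
```

```bash
python3 -m handwheel '[[0,0,0,0],[0,0,0,0],[0,0,0,0],[0,0,0,0],[0,0,0,0]]' 1 >/dev/null; python3 -m handwheel '[[0,0,-15,0],[0,0,-50,0],[0,0,-100,0],[0,0,-130,0],[-15,-30,-130,0],[-15,-30,-130,0],[-15,-30,-130,0],[-15,-30,-130,0]]'
python3 - <<'E'
from h import *
c,P=look("bl3");print(P[0],proj(c,(.5775,-.3725,.08),P))
go(.635-.03*0.95,.188-.03*.3,.19)
E
```

```text
time: 10.35
position: [0.5533, -0.3507, 0.1842]
orientation: [0.0, 0.988, 0.153, 0.0]
force: [-0.3, -1.0, 0.1]
width: 0.0854
gripper_force: 0.0
[ 0.55325843 -0.35069424  0.18419773] [360.06684385 215.79428067]
go [ 211.  -488.8   -6.2] spin 0 | q7 -0.83 yaw -72.4 t 10.4
```

View pics/bl3.png

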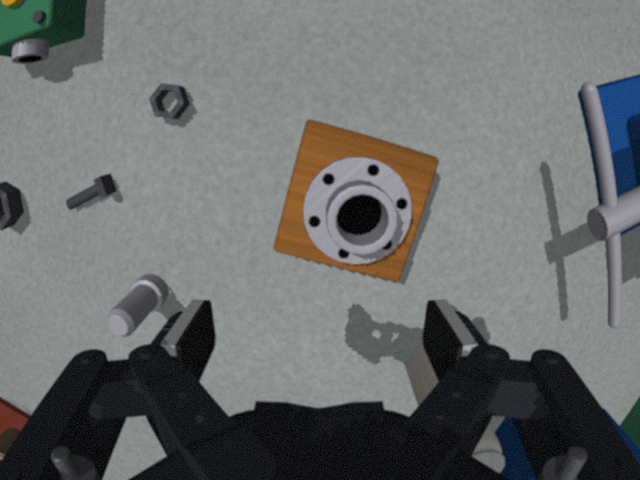

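The flange plate's outline centre is at about (357.5,211), and its hub rim's at (362,218). The block's top corners are at (309,120), (437,157), (403,278) and (275,247).

Run:
```python
from h import *
c,P=look()
im=c["frame"];hs=cv2.cvtColor(im,cv2.COLOR_RGB2HSV);m=cv2.inRange(hs,(5,120,90),(20,255,255))
b=[(309,120),(437,157),(403,278),(275,247)]
W=np.array([plane(ray(c,u,P),.04) for u in b]);print("block",W.mean(0),np.linalg.norm(np.diff(W,axis=0),axis=1))
print("plate",plane(ray(c,(357.5,211),P),.052),"dia",np.linalg.norm(plane(ray(c,(303,211),P),.052)-plane(ray(c,(412,211),P),.052)),"hub",plane(ray(c,(361.5,218),P),.08))
```

```text
block [ 0.58037773 -0.37392355  0.04      ] [0.10448038 0.10439405 0.11029285]
plate [ 0.57557553 -0.37421606  0.052     ] dia 0.08371326095980643 hub [ 0.57640674 -0.37384479  0.08      ]
```

```bash
python3 -m handwheel '[[21,-49,0,0],[42,-98,0,0],[63,-147,0,0],[84,-196,0,0],[105,-245,0,0],[126,-294,0,0],[147,-343,0,0],[168,-392,0,0],[190,-440,0,0],[211,-489,30,0]]'>/dev/null; python3 -m handwheel '[[10,-10,40,0],[25,-10,60,0],[25,-10,60,0],[25,-10,60,0]]'
python3 - <<'E'
from h import *
c,P=look("bu1");print(P[0],proj(c,(.635,.188,.032),P))
E
```

```text
time: 11.85
position: [0.6233, 0.1611, 0.1066]
orientation: [-0.0, 0.988, 0.153, -0.001]
force: [-0.6, 0.3, 0.5]
width: 0.0855
gripper_force: 0.0
[0.62326947 0.16114644 0.10661865] [282.51490744 221.59095403]
```

View pics/bu1.png

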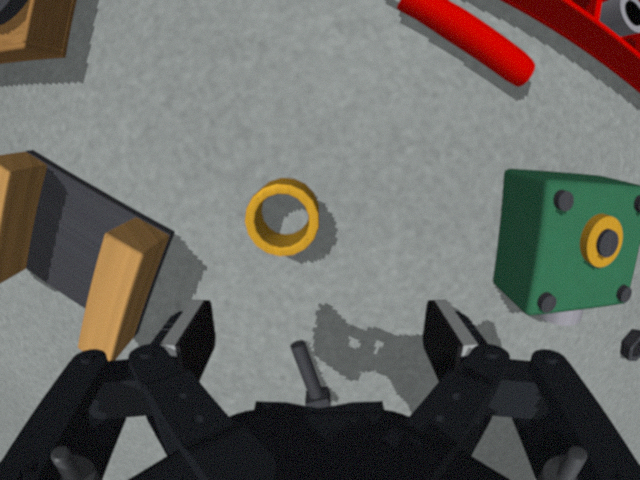

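The bush's top rim spans x 246–319 and y 181–255, so its centre is (282.5,218.5). The bolt is at (310,370), clear of the fingers once they are over the bush.

Run:
```python
from h import *
c,P=look();X=plane(ray(c,(282.5,218.5),P),.032);print(X,"dia",np.linalg.norm(plane(ray(c,(246,218),P),.032)-plane(ray(c,(319,218),P),.032)))
t=robot.camera("top");print(tri(ray(c,(282.5,218.5),P),ray(t,(208,202)))[0])
go(X[0],X[1],.008)
```

```text
[0.63708245 0.18849859 0.032     ] dia 0.04457945781847709
[0.63592313 0.18854973 0.0271762 ]
go [ 20.7 -22.2 100.5] spin 0 | q7 -1.74 yaw -72.4 t 12.0
```

```bash
python3 -m handwheel '[[20,-22,0,0],[20,-22,40,0],[20,-22,80,0],[20,-22,99,0],[20,-22,99,0],[20,-22,99,0]]' >/dev/null; python3 -m handwheel '[[0,0,0,0],[0,0,0,0],[0,0,0,0],[0,0,0,0],[0,0,0,0],[0,0,0,0],[0,0,0,0],[0,0,0,0]]' 0 40; python3 -m handwheel '[[0,0,-10,0],[0,0,-50,0],[0,0,-100,0],[0,0,-140,0],[0,0,-165,0],[0,0,-165,0],[0,0,-165,0]]'
python3 - <<'E'
from h import *
go(.5765,-.3742)
E
```

```text
time: 13.4
position: [0.6363, 0.1888, 0.0094]
orientation: [-0.0, 0.988, 0.153, 0.001]
force: [-1.4, -0.7, 6.8]
width: 0.0438
gripper_force: 41.5
time: 14.1
position: [0.6354, 0.1884, 0.1728]
orientation: [0.0, 0.988, 0.153, 0.0]
force: [-0.2, -0.3, -3.4]
width: 0.0442
gripper_force: 41.8
go [-226.5  518.3    0. ] spin 0 | q7 -1.76 yaw -72.4 t 14.1
```

```bash
python3 -m handwheel '[[-12,27,0,0],[-30,68,0,0],[-48,110,0,0],[-66,152,0,0],[-84,192,0,0],[-102,233,0,0],[-120,274,0,0],[-138,315,0,0],[-156,356,0,0],[-174,398,0,0]]'>/dev/null; python3 -m handwheel '[[-15,35,0,0],[-35,80,0,0],[-48,110,0,0],[-52,120,0,0],[-52,120,20,0],[-52,120,30,0],[-52,120,30,0],[-52,120,30,0]]'
python3 - <<'E'
from h import *
c,P=look("bl4");print(P[0]);go(.5765,-.3742)
E
```

```text
time: 15.9
position: [0.5772, -0.3725, 0.1423]
orientation: [-0.001, 0.988, 0.154, -0.0]
force: [-0.6, 1.0, -1.3]
width: 0.0438
gripper_force: 41.7
[ 0.57715693 -0.37248635  0.14227899]
go [-1.3  1.  -0. ] spin 0 | q7 -0.84 yaw -72.3 t 15.9
```

View pics/bl4.png

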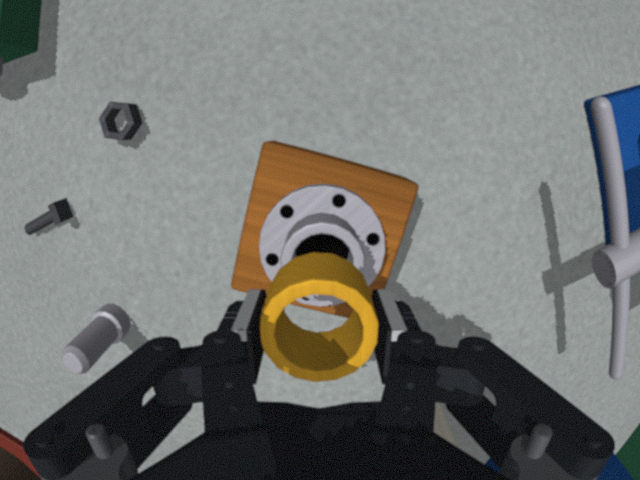

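The flange plate spans x 260–386 with its top at y 184, so its centre is about (323,246). The bush rim in the hand spans x 261–378 and y 272–380, centred at about (319.5,327).

Run:
```python
from h import *
c,P=look();z=P[0][2]+.0226
B=plane(ray(c,(319.5,327),P),z);F=plane(ray(c,(323,246),P),.052)
d=lambda a,b,z:np.linalg.norm(plane(ray(c,a,P),z)-plane(ray(c,b,P),z))
top=plane(ray(c,(323,184),P),.052);print("plate c from far edge",top+P[1]@np.array([-.042,0,0]))
print("bush",B,d((261,327),(378,327),z),d((320,272),(320,380),z),"plate",F,d((260,246),(386,246),.052),P[0])
print("tool shift",P[1].T@(F-B)*1000,P[1].T@(np.array([.5765,-.3742,0])-B)*1000)
```

```text
plate c from far edge [ 0.57631866 -0.37585663  0.05199316]
bush [ 0.57995986 -0.37225756  0.16563601] 0.04358140873308573 0.04674091703390237 plate [ 0.5773035 -0.3756711  0.052    ] 0.08381657676160724 [ 0.57748689 -0.37285332  0.14303601]
tool shift [ -3.58687231   2.46433828 113.63500136] [ -3.91360161   0.8277035  165.6352362 ]
```

```bash
python3 -m handwheel '[[-2.5,1.5,0,0],[-2.5,1.5,20,0],[-2.5,1.5,40,0],[-2.5,1.5,48,0],[-2.5,1.5,50,0],[-2.5,1.5,50,0],[-2.5,1.5,50,0],[-2.5,1.5,50,0]]'
python3 - <<'E'
from h import *
c,P=look();print(P[0]);cv2.imwrite("pics/bl5.png",cv2.resize(c["frame"][170:430,160:480,::-1],None,fx=2,fy=2))
E
```

```text
time: 16.8
position: [0.5757, -0.3761, 0.0938]
orientation: [0.0, 0.988, 0.153, 0.001]
force: [-0.0, 0.3, -2.0]
width: 0.0442
gripper_force: 41.7
[ 0.57568107 -0.37609683  0.09384557]
```

View pics/bl5.png

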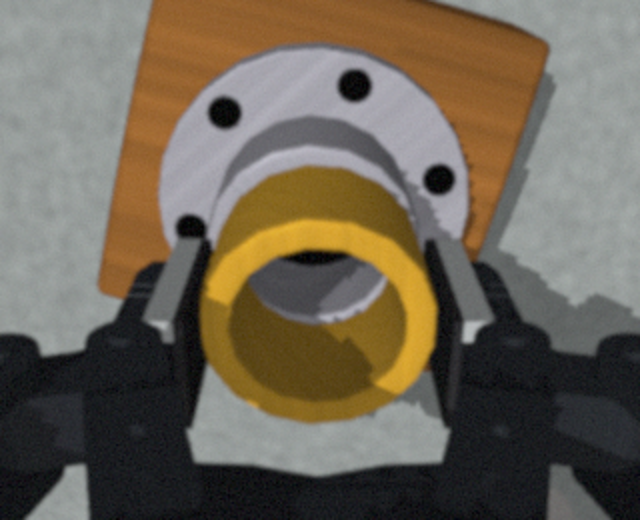

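The bush hovers just above the hub. In full-frame pixels the hub's far edge is at (317,242.5), the bush's lower far edge is at (318,253.5), and the plate's far edge is at (317,192).

Run:
```python
from h import *
c,P=look()
T=lambda u,z:(P[1].T@(plane(ray(c,u,P),z)-P[0])*1000)[0].round(2)
print("tool x of centre: hub",T((317,242.5),.08)-25,"plate",T((317,192),.052)-42,"bush",T((318,253.5),P[0][2]-.0094)-23)
```

```text
tool x of centre: hub -0.6900000000000013 plate 0.3999999999999986 bush -2.370000000000001
```

```bash
python3 -m handwheel '[[1.5,-1.5,0,0],[1.5,-1.5,0,0],[1.5,-1.5,3,0],[1.5,-1.5,4.5,0],[1.5,-1.5,5,0],[1.5,-1.5,5,0],[1.5,-1.5,5,0]]'
```

```text
time: 17.6
position: [0.5764, -0.3739, 0.0894]
orientation: [0.0, 0.988, 0.153, 0.0]
force: [-3.9, 3.3, 10.1]
width: 0.0438
gripper_force: 43.3
```

```bash
python3 -m handwheel '[[0,0,-0.5,0],[0,0,-0.5,0],[0,0,-0.5,0],[0,0,-0.5,0],[0,0,-0.5,0],[0,0,-0.5,0]]' 1 >/dev/null; python3 -m handwheel '[[0,0,-15,0],[0,0,-50,0],[0,0,-80,0],[0,0,-100,0],[-15,-10,-100,0],[-15,-10,-100,0],[-15,-10,-100,0],[-15,-10,-100,0]]'
python3 - <<'E'
from h import *
c,P=look();print(P[0]);cv2.imwrite("pics/bl6.png",cv2.resize(c["frame"][60:360,140:540,::-1],None,fx=2,fy=2))
t=robot.camera("top");s=robot.camera("side")
# held-out check of the stack from the fixed cameras
for n,c in(("top",t),("side",s)):
    hs=cv2.cvtColor(c["frame"],cv2.COLOR_RGB2HSV);m=cv2.inRange(hs,(18,130,90),(28,255,255));x,y=proj(c,(.577,-.374,.11)).astype(int)
    w=m[y-25:y+35,x-25:x+25];ys,xs=np.nonzero(w);print(n,len(xs),xs.min()+x-25,xs.max()+x-25,ys.min()+y-25,ys.max()+y-25,"pred",x,y)
go(.445,-.2,.16)
E
```

```text
time: 19.0
position: [0.5591, -0.3689, 0.1881]
orientation: [-0.0, 0.988, 0.153, -0.0]
force: [0.8, -0.5, -0.6]
width: 0.0853
gripper_force: 0.0
[ 0.55911252 -0.36887931  0.18813349]
top 27 447 454 222 232 pred 455 222
side 245 313 328 150 167 pred 320 153
go [ -57.5 -195.4   27.9] spin 0 | q7 -0.82 yaw -72.4 t 19.1
```

View pics/bl6.png

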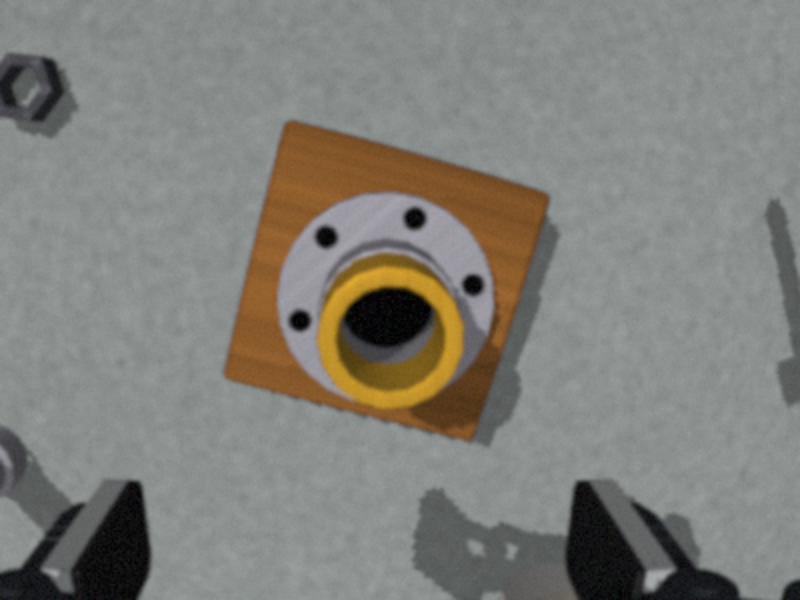

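The bush stands on the hub, its rim centred at crop (391,336). The plate is centred at about (386,300), and the block corners are at crop (290,121), (549,196), (473,440) and (226,377).

```bash
python3 - <<'E'
from h import *
c,P=look();f=lambda u,z:plane(ray(c,(140+u[0]/2,60+u[1]/2),P),z).round(4)
print("bush",f((391,336),.112),"plate",f((386.5,300),.052),"block",np.mean([f(u,.04) for u in((290,121),(549,196),(473,440),(226,377))],0))
E
python3 -m handwheel '[[-12,-45,0,0],[-25,-90,0,0],[-40,-135,0,0],[-50,-175,0,0],[-57,-195,0,0],[-57,-195,20,0],[-57,-195,20,0],[-57,-195,20,0]]'
python3 - <<'E'
from h import *
c,P=look("pl1");print(P[0],proj(c,(.429,-.203,.08),P))
E
```

```text
bush [ 0.5764 -0.3737  0.112 ] plate [ 0.5756 -0.3749  0.052 ] block [ 0.578375 -0.374075  0.04    ]
time: 20.0
position: [0.4454, -0.2006, 0.1684]
orientation: [-0.0, 0.988, 0.153, -0.0]
force: [-0.1, -0.5, 0.1]
width: 0.0853
gripper_force: 0.0
[ 0.44543675 -0.20055735  0.16835258] [315.06690363 269.20489969]
```

View pics/pl1.png

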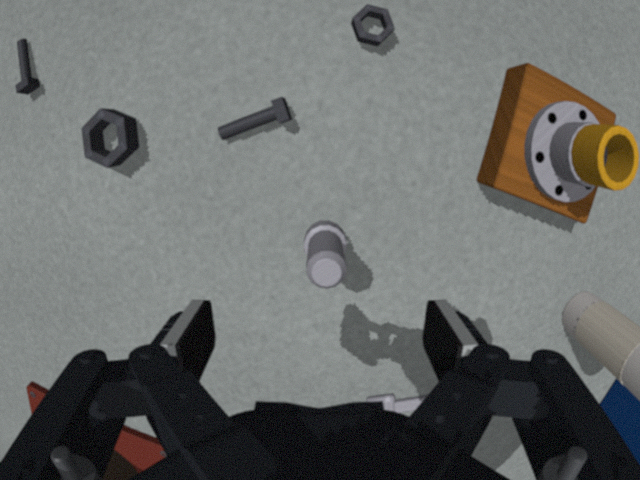

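The plunger's top face is centred at about (325,272), with its foot at (325,236). The big nut is at (109,138). The stack checks out: bush, plate and block centres agree within 3 mm.

Run:
```python
from h import *
c,P=look();t=robot.camera("top");X=plane(ray(c,(325.5,271.5),P),.08);print(X,tri(ray(c,(325.5,271.5),P),ray(t,(377,290)),ray(robot.camera("side"),(376,204))))
go(X[0],X[1],.044)
def nut(c,box,P=None):
    x0,y0,x1,y1=box;g=cv2.cvtColor(c["frame"],cv2.COLOR_RGB2GRAY)[y0:y1,x0:x1];_,m=cv2.threshold(g,0,255,cv2.THRESH_BINARY_INV+cv2.THRESH_OTSU)
    k=max(cv2.findContours(m,0,2)[0],key=cv2.contourArea);(x,y),r=cv2.minEnclosingCircle(k);u=(x+x0,y+y0)
    print("nut",np.round(u,1),round(r,1),plane(ray(c,u,P),.018).round(4))
nut(c,(65,90,155,190),P);nut(t,(268,258,308,295))
```

```text
[ 0.42985524 -0.21038504  0.08      ] (array([ 0.42912503, -0.2070406 ,  0.07722578]), np.float64(0.0036844242737730584))
go [-18.3   4.3 124.8] spin 0 | q7 -0.95 yaw -72.4 t 20.2
nut [115. 143.] 37.2 [ 0.4622 -0.0101  0.018 ]
nut [289.  277.5] 14.3 [ 0.4613 -0.0053  0.018 ]
```

```bash
python3 -m handwheel '[[-18,2,0,0],[-18,2,0,0],[-18,2,40,0],[-18,2,80,0],[-18,2,110,0],[-18,2,124,0],[-18,2,124,0],[-18,2,124,0]]'; python3 -m handwheel '[[0,0,0,0],[0,0,0,0],[0,0,0,0],[0,0,0,0],[0,0,0,0],[0,0,0,0],[0,0,0,0],[0,0,0,0],[0,0,0,0],[0,0,0,0]]' 0 50;  python3 -m handwheel '[[0,0,-10,0],[0,0,-50,0],[0,0,-90,0],[0,0,-120,0],[0,0,-120,0],[0,0,-120,0]]'
```

```text
time: 21.0
position: [0.4296, -0.2077, 0.0448]
orientation: [-0.0, 0.988, 0.153, 0.0]
force: [-0.3, 0.6, 0.5]
width: 0.0853
gripper_force: 0.0
time: 22.0
position: [0.4294, -0.2082, 0.0449]
orientation: [0.0, 0.988, 0.153, 0.001]
force: [0.1, -1.4, 5.9]
width: 0.0266
gripper_force: 49.0
time: 22.6
position: [0.4284, -0.2075, 0.164]
orientation: [-0.0, 0.988, 0.153, -0.0]
force: [-0.1, -0.3, -5.0]
width: 0.0268
gripper_force: 50.2
```

Run:
```python
from h import *
t=robot.camera("top");s=robot.camera("side")
for n,c in(("top",t),("side",s)):
    hs=cv2.cvtColor(c["frame"],cv2.COLOR_RGB2HSV);m=cv2.inRange(hs,(10,90,150),(22,255,255));m=cv2.morphologyEx(m,cv2.MORPH_OPEN,np.ones((3,3)))
    for k in cv2.findContours(m,0,2)[0]:
        (x,y),wh,a=cv2.minAreaRect(k)
        X=plane(ray(c,(x,y)),.055)
        if cv2.contourArea(k)>250 and .45<X[0]<.7 and .2<X[1]<.45:
            B=[plane(ray(c,u),.055)[:2].round(3).tolist() for u in cv2.boxPoints(((x,y),wh,a))];print(n,round(x,1),round(y,1),np.round(wh,1),X.round(4),B)
go(.57,.32)
```

```text
top 160.8 234.4 [12.4 42.7] [0.5521 0.2875 0.055 ] [[0.507, 0.31], [0.604, 0.292], [0.597, 0.264], [0.501, 0.283]]
top 110.3 224.1 [11.8 42.8] [0.5748 0.4049 0.055 ] [[0.53, 0.427], [0.627, 0.409], [0.62, 0.382], [0.523, 0.401]]
side 280.9 440.8 [63.2 17.9] [0.5743 0.4056 0.055 ] [[0.625, 0.411], [0.623, 0.381], [0.524, 0.4], [0.528, 0.429]]
side 303.6 378.2 [57.1 14.6] [0.5516 0.2878 0.055 ] [[0.602, 0.293], [0.6, 0.263], [0.501, 0.282], [0.505, 0.311]]
go [ 2.955e+02 -4.592e+02  4.000e-01] spin 0 | q7 -0.92 yaw -72.4 t 22.7
```

```bash
python3 -m handwheel '[[12,-20,0,-4],[33,-55,0,-9],[57,-93,0,-16],[81,-132,0,-23],[105,-171,0,-30],[129,-210,0,-37],[153,-250,0,-44],[178,-290,0,-51],[202,-330,0,-58],[227,-371,0,-61]]'
python3 - <<'E'
from h import *
go(.5632,.3464,ang=-10.8)
E
```

```text
time: 23.7
position: [0.5318, 0.2166, 0.1627]
orientation: [-0.001, 0.772, 0.636, -0.001]
force: [0.3, -0.1, -3.6]
width: 0.0265
gripper_force: 50.3
go [ 1.334e+02  5.900e+00 -1.000e-01] spin -0.2 | q7 -0.83 yaw -11.0 t 23.7
```

```bash
python3 -m handwheel '[[30,1,0,0],[65,2,0,0],[100,4,0,0],[125,5,0,0],[133,6,0,0],[133,6,0,0],[133,6,0,0],[133,6,0,0]]'
python3 - <<'E'
from h import *
c,P=look("cr1");print(P[0]);go(.5632,.3464,ang=-10.8)
for e in(-45,45):print([proj(c,(.5632+a/1e3*.982+e/1e3*.188,.3464-a/1e3*.188+e/1e3*.982,.055),P).round() for a in(-50,50)])
E
```

```text
time: 24.5
position: [0.5651, 0.3421, 0.1639]
orientation: [0.0, 0.774, 0.633, -0.001]
force: [-0.4, 0.6, -5.1]
width: 0.0266
gripper_force: 50.3
[0.56506429 0.34209106 0.16387629]
go [ 3.7 -2.7 -0. ] spin -0.7 | q7 -1.05 yaw -11.5 t 24.6
[array([249., 291.]), array([383., 290.])]
[array([242., 170.]), array([388., 168.])]
```

View pics/cr1.png

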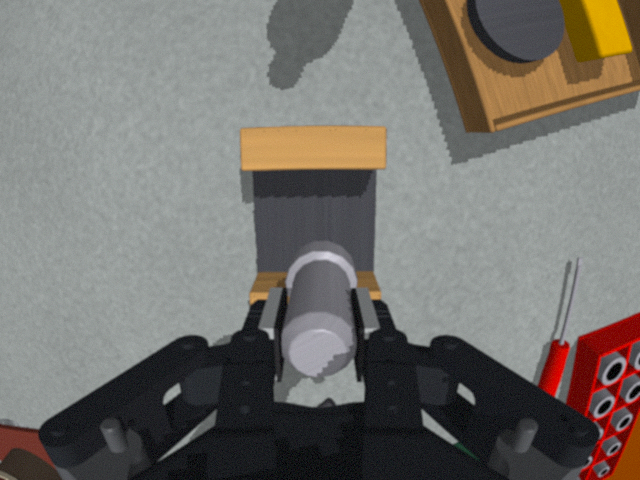

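The cradle's far bearer inner edge runs at y≈170 from x 241 to 387, and the near one at about y 291. Both match the predicted (242–388, 169) and (249–383, 290), so the cradle centre estimate holds.

```bash
python3 -m handwheel '[[3.5,-2.5,0,0],[3.5,-2.5,0,0],[3.5,-2.5,30,0],[3.5,-2.5,60,0],[3.5,-2.5,85,0],[3.5,-2.5,98,0],[3.5,-2.5,104,0],[3.5,-2.5,104,0],[3.5,-2.5,104,0]]'
python3 - <<'E'
from h import *
go(.5632,.3464,.0549)
E
```

```text
time: 25.45
position: [0.5638, 0.3484, 0.0617]
orientation: [0.0, 0.774, 0.634, 0.001]
force: [-0.5, -0.8, -4.0]
width: 0.0268
gripper_force: 50.3
go [-2.  -0.2  6.8] spin 0 | q7 -1.1 yaw -11.4 t 25.4
```

```bash
python3 -m handwheel '[[-2,0,0,0],[-2,0,3,0],[-2,0,6,0],[-2,0,7.5,0],[-2,0,7.5,0],[-2,0,7.5,0]]'
```

```text
time: 26.05
position: [0.5636, 0.3463, 0.0549]
orientation: [0.0, 0.774, 0.634, 0.001]
force: [-2.4, -2.7, 11.2]
width: 0.0265
gripper_force: 51.0
```

```bash
python3 -m handwheel '[[0,0,-0.5,0],[0,0,-0.5,0],[0,0,-0.5,0],[0,0,-0.5,0],[0,0,-0.5,0],[0,0,-0.5,0]]' 0.7; python3 -m handwheel '[[0,0,-20,0],[0,0,-60,0],[0,0,-100,0],[0,0,-120,0],[0,0,-120,0],[0,0,-120,0]]' 1
python3 - <<'E'
from h import *
t=robot.camera("top");s=robot.camera("side")
for n,c in(("top",t),("side",s)):cv2.imwrite(f"pics/{n}1.png",c["frame"][:,:,::-1])
print("pl pred",proj(t,(.5632,.3464,.09)),proj(s,(.5632,.3464,.09)))
# valve body: green top mask -> pose ; port
for n,c in(("top",t),("side",s)):
    hs=cv2.cvtColor(c["frame"],cv2.COLOR_RGB2HSV);m=cv2.inRange(hs,(60,70,40),(95,255,255));m=cv2.morphologyEx(m,cv2.MORPH_CLOSE,np.ones((9,9)))
    for k in cv2.findContours(m,0,2)[0]:
        r=cv2.minAreaRect(k);X=plane(ray(c,r[0]),.06)
        if cv2.contourArea(k)>400 and np.linalg.norm(X[:2]-[.68,0])<.08:print(n,np.round(r[0],1),np.round(r[1],1),X.round(4),[plane(ray(c,u),.06)[:2].round(3).tolist() for u in cv2.boxPoints(r)])
go(.58,.0)
E
```

```text
time: 26.65
position: [0.5627, 0.3458, 0.0532]
orientation: [-0.0, 0.774, 0.634, -0.0]
force: [-0.1, -0.1, -0.2]
width: 0.0594
gripper_force: 0.0
time: 27.25
position: [0.5628, 0.3457, 0.1732]
orientation: [0.0, 0.774, 0.634, 0.0]
force: [1.0, -0.6, 0.0]
width: 0.0856
gripper_force: 0.0
pl pred [130.67543009 226.35117948] [291.97884102 395.32470967]
top [293.  180.3] [42.4 42.5] [ 0.6816 -0.012   0.06  ] [[0.714, 0.05], [0.746, -0.043], [0.649, -0.074], [0.619, 0.019]]
side [244.3 269.7] [47.9 16.9] [0.7037 0.0306 0.06  ] [[0.746, -0.037], [0.712, -0.051], [0.665, 0.092], [0.697, 0.104]]
go [-335.    85.4    0.4] spin 0 | q7 -1.05 yaw -11.4 t 27.4
```

```bash
python3 -m handwheel '[[-40,9,-10,8],[-85,19,-25,16],[-130,29,-40,24],[-175,39,-55,32],[-220,49,-57,40],[-265,59,-57,48],[-310,70,-57,56],[-357,80,-57,61],[-357,80,-57,61],[-357,80,-57,61]]'
python3 - <<'E'
from h import *
c,P=look("va1");t=robot.camera("top")
im=c["frame"];hs=cv2.cvtColor(im,cv2.COLOR_RGB2HSV)
m=cv2.inRange(hs,(60,70,30),(95,255,255))
k=max(cv2.findContours(m,0,2)[0],key=cv2.contourArea);M=np.zeros_like(m);cv2.drawContours(M,[k],-1,255,-1)
v=hs[...,2][(M>0)&(m>0)];print("pix",len(v),np.percentile(v,[5,25,50,75,95]),cv2.boundingRect(k))
th,_=cv2.threshold(v.reshape(-1,1),0,255,cv2.THRESH_OTSU);print("otsu",th)
b=cv2.inRange(hs,(60,70,int(th)),(95,255,255));b=cv2.morphologyEx(b,cv2.MORPH_OPEN,np.ones((3,3)));k=max(cv2.findContours(b,0,2)[0],key=cv2.contourArea);k=cv2.convexHull(k)
for nm,kk in(("rect",cv2.boxPoints(cv2.minAreaRect(k))),("poly",cv2.approxPolyDP(k,8,True)[:,0].astype(float))):
    W=np.array([plane(ray(c,u,P),.06)[:2] for u in kk]);print(nm,kk.round(1).tolist(),W.round(4).tolist(),np.linalg.norm(np.diff(np.r_[W,W[:1]],axis=0),axis=1).round(4),W.mean(0).round(4))
print(P[0],"nut pred",proj(c,(.462,-.007,.018),P).round(),"valve pred",proj(c,(.69,-.01,.06),P).round())
E
```

```text
time: 28.35
position: [0.5703, -0.0215, 0.229]
orientation: [-0.0, 0.988, 0.152, -0.001]
force: [-0.2, 0.7, -0.3]
width: 0.0852
gripper_force: 0.0
pix 9721 [ 83. 109. 113. 116. 119.] (289, 33, 118, 104)
otsu 98.0
rect [[288.0, 33.79999923706055], [403.3999938964844, 32.20000076293945], [404.70001220703125, 131.8000030517578], [289.3999938964844, 133.39999389648438]] [[0.7134, 0.0507], [0.7464, -0.0402], [0.6635, -0.0676], [0.6318, 0.0238]] [0.0967 0.0873 0.0967 0.0859] [ 0.6888 -0.0083]
poly [[403.0, 37.0], [404.0, 118.0], [390.0, 132.0], [290.0, 131.0], [290.0, 35.0]] [[0.742, -0.0412], [0.6745, -0.0632], [0.659, -0.0556], [0.6338, 0.0239], [0.7128, 0.0488]] [0.0711 0.0172 0.0834 0.0828 0.0946] [ 0.6844 -0.0175]
[ 0.57027721 -0.02146024  0.22899311] nut pred [275. 301.] valve pred [350.  80.]
```

View pics/va1.png

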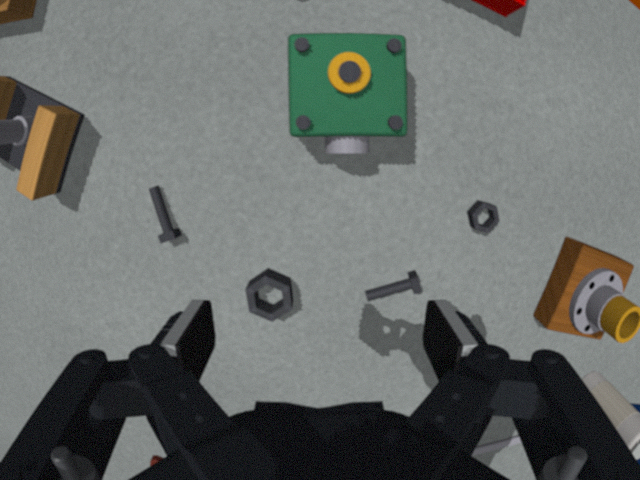

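The port end is centred at (347.5,153), in line with the valve body centred at (348,84). The big nut is centred at (270,294), with a pair of flats nearly vertical in the image, which is square to the finger closing line. The bolts are at (167,215) and (395,288).

Run:
```python
from h import *
c,P=look()
W=np.array([plane(ray(c,u,P),.06)[:2] for u in((289,34),(406,33),(408,135),(290,136))]);print("valve",W.mean(0),W.round(4).tolist())
x=((W[0]-W[3])+(W[1]-W[2]));print("ang",np.degrees(np.arctan2(x[1],x[0])));y=(W[0]-W[1]+W[3]-W[2]);print(np.degrees(np.arctan2(-y[0],y[1])))
print("port end top",plane(ray(c,(347.5,153),P),.04),"nut",plane(ray(c,(270,294),P),.02))
n=plane(ray(c,(270,294),P),.02);go(n[0],n[1],.12)
a=np.radians(18.5);v=np.array([.688,-.0095]);print("pred port",v-.06*np.array([np.cos(a),np.sin(a)]),"nut target",v-.11*np.array([np.cos(a),np.sin(a)]))
```

```text
valve [ 0.68830991 -0.0068378 ] [[0.7136, 0.0535], [0.7472, -0.0389], [0.6625, -0.0679], [0.6299, 0.0259]]
ang 18.60130517682232
19.566213385515656
port end top [ 0.63045423 -0.02582359  0.04      ] nut [0.4688666  0.00275897 0.02      ]
go [-90.4 -51.  109.8] spin 0 | q7 -1.38 yaw -72.2 t 28.5
pred port [ 0.63110058 -0.02853828] nut target [ 0.5836844  -0.04440351]
```

```bash
python3 -m handwheel '[[-40,-24,0,0],[-85,-46,0,0],[-85,-46,45,0],[-85,-46,90,0],[-85,-46,110,0],[-85,-46,110,0],[-85,-46,110,0]]'
python3 - <<'E'
from h import *
c,P=look("nu1");u=proj(c,(.466,0,.02),P).astype(int);print(P[0],u)
g=cv2.cvtColor(c["frame"],cv2.COLOR_RGB2GRAY);x0,y0=u[0]-62,max(u[1]-62,0);w=g[y0:u[1]+55,x0:u[0]+62]
_,m=cv2.threshold(w,0,255,cv2.THRESH_BINARY_INV+cv2.THRESH_OTSU);print(_)
for k in sorted(cv2.findContours(m,0,2)[0],key=cv2.contourArea)[-2:]:
    h=cv2.convexHull(k);p=cv2.approxPolyDP(h,5,True)[:,0]+[x0,y0];print(cv2.contourArea(k),cv2.boundingRect(k),p.tolist())
E
```

```text
time: 29.2
position: [0.4761, -0.0008, 0.1208]
orientation: [-0.0, 0.988, 0.154, 0.0]
force: [-0.1, 0.4, 0.7]
width: 0.0854
gripper_force: 0.0
[ 0.47613747 -0.00078362  0.1208156 ] [313 253]
105.0
26.0 (76, 112, 11, 5) [[337, 306], [327, 307]]
4666.5 (27, 22, 80, 82) [[309, 213], [342, 227], [357, 253], [357, 276], [329, 294], [282, 277], [280, 234]]
```

```bash
python3 -m handwheel '[[-9,-4,0,0],[-9,-4,40,0],[-9,-4,80,0],[-9,-4,105,0],[-9,-4,113,0],[-9,-4,113,0],[-9,-4,113,0]]'; python3 -m handwheel '[[0,0,0,0],[0,0,0,0],[0,0,0,0],[0,0,0,0],[0,0,0,0],[0,0,0,0],[0,0,0,0],[0,0,0,0]]' 0 50;  python3 -m handwheel '[[0,0,-10,0],[0,0,-40,0],[0,0,-80,0],[0,0,-80,0],[0,0,-80,0]]'
python3 - <<'E'
from h import *
go(.5838,-.0432)
E
```

```text
time: 29.95
position: [0.4672, -0.0007, 0.0088]
orientation: [0.0, 0.988, 0.153, 0.001]
force: [-0.0, 0.8, -0.5]
width: 0.0854
gripper_force: 0.0
time: 30.75
position: [0.4668, -0.0007, 0.0085]
orientation: [0.0, 0.988, 0.153, 0.001]
force: [-4.0, 0.3, 14.2]
width: 0.0453
gripper_force: 49.0
time: 31.25
position: [0.4666, -0.001, 0.0882]
orientation: [0.0, 0.988, 0.153, 0.001]
force: [-0.6, -0.4, -2.3]
width: 0.0453
gripper_force: 51.9
go [98.9 75.7  0.3] spin 0 | q7 -1.42 yaw -72.4 t 31.2
```

```bash
python3 -m handwheel '[[25,19,0,0],[60,46,0,0],[90,69,0,0],[99,76,0,0],[99,76,0,0],[99,76,30,0],[99,76,60,0],[99,76,70,0],[99,76,70,0],[99,76,70,0]]'
python3 - <<'E'
from h import *
go(.5838,-.0432,.0085)
E
```

```text
time: 32.25
position: [0.5835, -0.0428, 0.0182]
orientation: [-0.0, 0.988, 0.154, 0.0]
force: [0.1, 0.5, -1.9]
width: 0.0451
gripper_force: 51.8
go [0.1 0.4 9.7] spin 0 | q7 -1.44 yaw -72.3 t 32.2
```

```bash
python3 -m handwheel '[[0,0,5,0],[0,0,8.5,0],[0,0,10,0],[0,0,10,0],[0,0,10,0]]'; python3 -m handwheel '[[0,0,0,0],[0,0,0,0],[0,0,0,0],[0,0,0,0],[0,0,0,0],[0,0,0,0]]' 1;  python3 -m handwheel '[[0,0,-15,0],[0,0,-60,0],[0,0,-110,0],[-30,0,-150,0],[-60,0,-170,0],[-60,0,-170,0],[-60,0,-170,0]]'
python3 - <<'E'
from h import *
c,P=look("fin");print(P[0])
t=robot.camera("top");cv2.imwrite("pics/top2.png",t["frame"][:,:,::-1])
print("nut pred",proj(c,(.5838,-.0432,.012),P).round())
E
```

```text
time: 32.75
position: [0.5839, -0.0433, 0.0087]
orientation: [0.0, 0.988, 0.153, 0.0]
force: [-4.2, 0.4, 9.8]
width: 0.0453
gripper_force: 53.0
time: 33.35
position: [0.5834, -0.0432, 0.0072]
orientation: [-0.0, 0.988, 0.153, -0.0]
force: [-0.7, 0.2, 0.9]
width: 0.0855
gripper_force: 0.0
time: 34.05
position: [0.5265, -0.0617, 0.1788]
orientation: [0.001, 0.988, 0.153, 0.001]
force: [0.2, 0.0, 0.2]
width: 0.0852
gripper_force: 0.0
[ 0.52651647 -0.06172271  0.1788159 ]
nut pred [318. 148.]
```

View pics/fin.png

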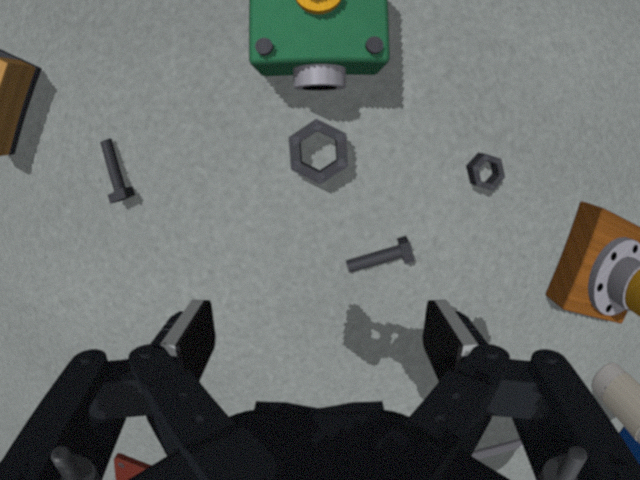

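The nut is centred at (319,152), in line with the port end at (320,78) and the valve body at x≈319. The small nut is undisturbed at (486,173).

Run:
```python
from h import *
c,P=look();n=plane(ray(c,(319,152),P),.02);p=plane(ray(c,(320,67),P),.052);print(n,p,"centre to port end mm (top edge)",P[1].T@(n-p)*1000)
t=robot.camera("top")["frame"];s=robot.camera("side")["frame"]
for n,im in(("top",t),("side",s)):   # what changed since start: static things should not appear
    d=cv2.absdiff(cv2.cvtColor(im,cv2.COLOR_RGB2GRAY),cv2.cvtColor(cv2.imread(f"pics/{n}0.png"),cv2.COLOR_BGR2GRAY))
    m=cv2.morphologyEx((d>35).astype(np.uint8),cv2.MORPH_OPEN,np.ones((3,3)))
    print(n,[cv2.boundingRect(k) for k in cv2.findContours(m,0,2)[0]])
cc=robot.camera("top");print("plunger top/foot pred top",proj(cc,(.5632,.3464,.09)).round(),proj(cc,(.5632,.3464,.01)).round());cc=robot.camera("side");print("side",proj(cc,(.5632,.3464,.09)).round(),proj(cc,(.5632,.3464,.01)).round())
```

```text
[ 0.58100439 -0.04359761  0.02      ] [ 0.64155275 -0.02505414  0.052     ] centre to port end mm (top edge) [-63.31602278  -0.6849295   32.00900377]
top [(305, 477, 5, 3), (340, 476, 8, 4), (300, 470, 5, 7), (296, 470, 3, 3), (268, 466, 14, 10), (294, 465, 5, 4), (537, 458, 46, 22), (610, 393, 29, 41), (426, 370, 4, 3), (432, 367, 4, 3), (421, 359, 3, 3), (435, 357, 6, 7), (427, 356, 7, 9), (453, 354, 3, 3), (414, 353, 3, 3), (447, 352, 4, 3), (452, 344, 19, 9), (411, 334, 4, 3), (434, 328, 3, 3), (426, 319, 4, 4), (402, 318, 5, 9), (405, 314, 3, 3), (388, 313, 3, 3), (410, 310, 3, 3), (379, 309, 3, 4), (407, 306, 3, 3), (371, 303, 7, 6), (365, 300, 3, 3), (347, 287, 3, 3), (376, 286, 8, 8), (385, 284, 4, 3), (207, 273, 23, 29), (199, 273, 16, 16), (195, 273, 3, 3), (208, 266, 3, 3), (454, 243, 3, 3), (437, 236, 12, 9), (433, 222, 8, 12), (449, 220, 11, 12), (126, 220, 11, 12), (453, 211, 16, 15), (438, 211, 10, 11), (286, 201, 3, 3), (207, 199, 19, 19), (293, 197, 12, 7), (200, 195, 14, 13), (284, 187, 3, 8), (284, 166, 15, 15), (278, 162, 3, 3), (266, 161, 82, 313)]
side [(282, 390, 21, 41), (362, 367, 3, 3), (367, 365, 10, 5), (371, 360, 3, 4), (352, 359, 4, 3), (344, 346, 4, 3), (351, 342, 32, 17), (257, 336, 27, 23), (257, 334, 16, 12), (355, 333, 18, 14), (346, 271, 26, 24), (630, 268, 10, 18), (294, 256, 26, 22), (550, 248, 5, 8), (354, 213, 15, 16), (316, 178, 5, 4), (364, 177, 202, 76), (306, 174, 7, 5), (523, 115, 70, 132), (473, 72, 4, 5), (613, 0, 12, 42), (453, 0, 43, 70), (454, 0, 9, 5), (303, 0, 92, 212)]
plunger top/foot pred top [131. 226.] [141. 233.]
side [292. 395.] [294. 423.]
```

```bash
python3 -c "
from station import robot
print(robot.finish_job())"
```

```text
the job is handed in; nothing more can be done
None
```

The job is handed in after about 34 s of robot time: the flange is on the block with the bush on its hub, the plunger stands in the cradle, and the big nut lies in line with the port about 24–27 mm in front of it. The camera checks agreed to within about 3 mm; the small nut and spray can were not touched.

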